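Open the deed box's sprung lock and hold it

ROBOT

A 6-joint arm with a two-finger parallel gripper is mounted at the origin on the work surface. World frame = base frame: x ahead of the robot, y to its left, z up, the work surface at z = 0. Lengths are in m, angles in rad, forces in N, time in s.
With the tool pointing down it reaches from about 0.35 to 1 m from the base axis. Payload 7.1 kg.
Tool frame: the origin (TCP) lies on the centre line of the jaws, within the pads' length; the fingertips stand 11 mm ahead of it and the grasp point (between the pads) lies 8 mm behind it (bot.tcp_to_tips is the distance from the TCP to the fingertips, in m); z points along the fingers, y is the line along which they close (so a half turn about z gives the same grasp; the last joint's range is limited). The gripper opens to 85 mm and grips with 20 to 120 N. Pads are 22 mm wide; open, the fingers measure 114 mm over their backs; the gripper's body (76 mm by 85 mm) begins 54 mm behind the grasp point. The pads swing forward as they close: fully open they stand 13 mm farther back than shut.
Start: joints at [1.244, 0.423, 1.63, -0, 1.089, -0.019], TCP at [0.189, 0.596, 0.242] pointing down, gripper open.
Joint ranges: [-3, 3], [-0.9, 2.11], [0.09, 2.58], [-1.31, 4.45], [0.11, 2.69], [-2.54, 2.54]. Speed limits (rad/s): [2.39, 2.39, 3.01, 3.14, 3.14, 3.14].

INTERFACE

Orientations are given as a unit quaternion [w, x, y, z].
In Python, from rig import bot gives the robot as it stands.
- The arm moves only by the tool play_rows, never from a script. Its argument "moves" is a list of rows, each an object with "dp": the shift along the tool's x, y, z in mm, a list of three; "twist": the turn, a rotation vector about the tool's x, y, z in rad, a list of three. In form: [{"dp": [tx, ty, tz], "twist": [wx, wy, wz]}, ...]. A call has 1 to 5 rows; each row is the pose to reach, as a shift and turn from the pose commanded when the call began, along the tool's axes at that moment; what a row does not reach only later rows make up. A row lasts 1/12 s, in which the tool goes at most 41.7 mm and 7.16 degrees, less where a joint would pass 70% of its speed; a pose out of reach is approached as far as the arm can. A call with a gripper value outside its range is refused whole. "jaw" is the gripper command: -1 is fully open, 1 is shut, values between are in proportion, set as the call begins (left out, the last holds). The fingers move at their own pace and stop on an object; the grip force is fixed at half the most. Time passes only in rows, so rows that repeat a pose let the fingers close. It gives the time, the measured TCP pose, the force, the opening and the grip force at its end, in the units of the state.
- bot.observe(): the state, without advancing time (a new reading comes with each control period).
- bot.read_camera(name): name is "scene" or "top"; returns (picture, depth): 480x640x3 uint8, red, green, blue; 480x640 float32, m along the optical axis (not along the pixel's ray), 0 where there is no reading.
- bot.camera_params(name): a dict with "fx", "fy", "cx", "cy" (pixels), "rvec" (rotation vector, rad) and "tvec" (3), from world to camera coordinates, as OpenCV has them. Camera axes: x right, y down, z forward; pixel columns grow to the right and rows downward; lengths in m; the calibration is good to about 2 mm. A picture is of the moment at which its call begins. camera_params takes no time and is no camera call.
- bot.job_done(): hands the job in; it is judged then, once.
Trained networks look in the newest picture that a camera, given by its name, has taken for a name from the list of things; names that differ only in an ending like _2 or _b are one class to them, and where a whole thing is asked for, a point or a joint stands for the part that bears it (a point fixed in the world has none). Each returns a list of dicts, best first, with "conf" (0 to 1); they miss things now and then, are a little off and sometimes report something else, mostly with a low value. They report only what shows in the picture. A call takes as long as a camera call.
- bot.cut_out(camera, target): "mask" (480x640 bool, what is visible of it) and "box" ([left, top, right, bottom] in pixels, round what is visible of it).
The state is a dict: "clock": time; "joint_positions": joint angles; "qvel": joint speeds; "effort": joint torques, N m; "eef_pos": TCP position; "eef_rot": TCP orientation; "contact_force": force on the tool from outside, world axes, zero at the start; "moment": the same for the moment, N m; "width": opening from 0.0 (shut) to 1.0 (fully open); "grasp_force": force on a finger pad.
Only numpy, scipy, OpenCV 4.12 (cv2) and the standard library are available. Lean on these libraries where they do the work, as an engineer would, in place of code of your own. Each camera call takes 0.05 s, during which the arm holds its last target. There are 200 camera calls.

TASK

Take the blue-headed key out of the wooden key stand and push it fully home into the lock on top of the blue deed box, jiggling it a little if the sticky pins hold it up, and only then turn it clockwise a quarter turn, up to its stop. The lock springs back, so finish while still gripping the key and holding it turned, fully in, so that the bolt stays drawn; leave the other two keys in their slots and don't disturb the other things on the desk.

Things in the scene. Friction and masses are not known exactly. Their poses are not given: they have to be found in the camera images.
- blue_key_grip (a point): the key to use: plastic blue head 28 mm wide (x) x 6 thick (y) x 44 tall, steel blade 12 x 4 x 32 mm below it with a wedge tip. Point on the middle line inside the head: 24 mm above the shoulder (head's underside), 56 above the blade tip, 20 below the head's top. z up from blade to head, x across the width, y through the thickness
- blue_key: the same blue key, about 30 g; works either way round (half turn about z). Its origin is at the shoulder, 24 mm below the point above, same axes
- key_stand: fixed wooden block 170 (x) x 56 x 45 mm tall, origin under its centre. Three slots 36 mm deep in a row along its x, at -55, 0 and +55 mm, each holding a key upright, blade down, shoulder on the block's top, key x along block x; which key is in which slot varies
- red_key_grip (a point): red-headed key, same shape as the blue one, to be left in the stand; point at the same place in its head
- yellow_key_grip (a point): yellow-headed key, same shape as the blue one, to be left in the stand; point at the same place in its head
- deed_box: fixed blue steel box 150 (x) x 200 (y) x 70 mm tall, origin under its centre. On top, 40 mm to -y, a dark steel lock case 60 x 56 mm, its top 90 mm above the desk; inside, three sprung sticky pins 8 to 28 mm below the keyhole resist the blade with roughly 5 to 20 N: push straight down, a small twist to and fro helps
- keyhole (a point): centre of the slot's mouth in the top face of the round brass plug, 33 mm across, 93 mm above the desk. z up out of the lock, x along the slot's long side, y across; turns with the plug. Slot 13.5 x 5.4 mm, bevel round its mouth 3 mm wide and 5.5 deep, 37 mm deep: the key goes 32 mm in, till its shoulder rests on the brass face and its head point is 24 mm above this one
- lock_plug (a joint): turn of the brass plug, rad: 0 at rest, grows clockwise seen from above, stop at 1.57 (quarter turn). A spring of about 0.01 to 0.04 N m turns it back when let go. The blade has about 0.15 rad of play in the slot, so the key must be turned about that much more than the plug
- bolt (a joint): steel bolt beside the lock case, m: 0 shot through its staple on the lid, about 0.012 drawn when the plug is at its stop; the plug drives it
- mug: white ceramic mug, 76 mm wide, 88 mm tall, loose, to be left alone; origin at the centre of its underside
- stapler: grey and black desk stapler, 130 mm long, loose, to be left alone; origin at the centre of its underside
- mouse: black computer mouse, 105 x 58 mm, loose, to be left alone; origin at the centre of its underside
- sticky_notes: block of yellow sticky notes, 75 x 75 x 20 mm, loose, to be left alone; origin at the centre of its underside
- tape_roll: orange roll of tape lying flat, 68 mm across, 20 mm high, loose, to be left alone; origin at the centre of its underside

How it is judged:
On the way, in this order (a step that is already met when the one before it is completed fails the run):
1. the blue key is lifted clear of the stand (height (world z) of blue_key_grip above 0.11 m and horizontal distance between blue_key_grip and keyhole above 0.06 m and contact force between the fingers and blue_key above 2 N), for 0.1 s.
2. the blue key is fully home in the lock, plug not yet turned (z of blue_key_grip in the frame of keyhole between 0.019 and 0.0275 m and horizontal distance between blue_key_grip and keyhole below 0.005 m and angle between blue_key_grip's own z axis and vertical below 0.12 rad and value of joint lock_plug below 0.45 rad), for 0.1 s.
3. the plug is turned a quarter with the key home (z of blue_key_grip in the frame of keyhole between 0.019 and 0.0275 m and horizontal distance between blue_key_grip and keyhole below 0.005 m and angle between blue_key_grip's own z axis and vertical below 0.12 rad and value of joint lock_plug above 1.3 rad), for 0.3 s.
At the end, for the whole second after the job is handed in: Blue key home in the lock (shoulder within 3.5 mm of the face, 5 mm of the axis, upright within 0.12 rad), plug turned over 1.3 rad, bolt drawn over 9.5 mm, fingers gripping the key with over 2 N; other keys moved under 20 mm, other loose things under 40 mm (all of step 3 and value of joint bolt above 0.0095 m and contact force between the fingers and blue_key above 2 N and distance of each of mug, stapler, mouse, sticky_notes, tape_roll from where it was at the start of the episode below 0.04 m and distance of each of red_key_grip, yellow_key_grip from where it was at the start of the episode below 0.02 m); the arm keeps its last pose, push and grip.
It fails at once if another key is pulled from the stand (distance of any of red_key_grip, yellow_key_grip from where it was at the start of the episode above 0.02 m).
It fails at once if a bystander is pushed about (distance of any of mug, stapler, mouse, sticky_notes, tape_roll from where it was at the start of the episode above 0.04 m).
It also fails if it takes over 45 s, if anything falls off the work surface, if the arm or the gripper's body presses on something with over 40 N, if the wrist force passes 120 N, or if a joint passes its speed limit or range.

## Working session

There is one attempt and no reset: what is moved stays moved. The work goes in short steps, Python scripts to look and compute and a tool call to move; the robot and the scene stay as the last step left them, time stands still between calls to the robot, and variables do not carry over. Pictures are saved under pics/ and viewed, at most 10 in all, crops included, and the job is handed in when it is done.

Besides the shell and the picture viewer there is one more tool, called after "Call:" by a JSON object that holds its "api" and its "payload", one argument or row to a line. play_rows: Moves the arm, as the interface text tells. Its arguments: {"type":"object","properties":{"moves":{"type":"array"},"jaw":{"type":"number"}},"required":["moves"]}

```bash
mkdir -p pics; cat > h.py <<'E'
import numpy as np, cv2
from rig import bot
def cam(n):
    p=bot.camera_params(n); R=cv2.Rodrigues(np.array(p['rvec'],float))[0]; return p,R,np.array(p['tvec'],float)
def cloud(n,d,mask):
    p,R,t=cam(n); v,u=np.nonzero(mask&(d>0)); z=d[v,u]
    c=np.stack([(u-p['cx'])/p['fx']*z,(v-p['cy'])/p['fy']*z,z],1)
    return (c-t)@R
E
cat > a.py <<'E'
from h import *
import sys
for n in ['scene','top']:
    im,d=bot.read_camera(n); cv2.imwrite(f'pics/{n}0.png',im[:,:,::-1]); np.savez(f'{n}0.npz',im=im,d=d)
    p,R,t=cam(n); print(n,p['fx'],'pos',-R.T@t,'fwd',R[2])
    for k in ['blue_key','red_key_grip','yellow_key_grip','key_stand','deed_box','lock_plug','mug','stapler','mouse','sticky_notes','tape_roll']:
        r=bot.cut_out(n,k)
        if r:
            P=cloud(n,d,r[0]['mask']); np.save(f'{n}_{k}.npy',r[0]['mask'])
            print(k,len(r),round(r[0]['conf'],2),np.round(r[0]['box']),len(P),np.median(P,0).round(3) if len(P) else '',P.min(0).round(3) if len(P) else '',P.max(0).round(3) if len(P) else '')
        else: print(k,'none')
print(bot.observe())
E
python3 a.py
```

```text
scene 485.88799215579263 pos [1.16183834 0.68025869 0.63505971] fwd [-0.55443399 -0.65700719 -0.51082727]
blue_key 1 0.78 [428. 312. 445. 340.] 308 [0.563 0.294 0.068] [ 0.472  0.253 -0.001] [0.567 0.307 0.089]
red_key_grip 1 0.5 [383. 287. 395. 307.] 231 [0.58  0.185 0.07 ] [0.572 0.17  0.046] [0.584 0.198 0.089]
yellow_key_grip 1 0.73 [403. 295. 420. 325.] 248 [0.572 0.24  0.067] [0.564 0.224 0.043] [0.575 0.252 0.09 ]
key_stand 1 0.82 [365. 297. 464. 368.] 2933 [0.588 0.256 0.038] [ 0.489  0.108 -0.005] [0.611 0.327 0.052]
deed_box 2 0.93 [240. 190. 324. 258.] 3979 [ 0.551 -0.198  0.067] [ 0.43  -0.37  -0.004] [ 0.625 -0.134  0.092]
lock_plug 2 0.7 [365. 299. 462. 366.] 2875 [0.588 0.256 0.038] [ 0.528  0.114 -0.002] [0.611 0.327 0.048]
mug 2 0.61 [364. 224. 403. 274.] 1570 [0.443 0.037 0.056] [ 0.275 -0.131 -0.004] [0.47  0.096 0.089]
stapler 1 0.73 [224. 183. 263. 212.] 466 [ 0.531 -0.441  0.037] [ 0.444 -0.554 -0.005] [ 0.576 -0.331  0.086]
mouse 2 0.88 [502. 359. 565. 408.] 1808 [0.516 0.462 0.029] [ 0.452  0.42  -0.001] [0.554 0.489 0.035]
sticky_notes 3 0.93 [306. 261. 347. 
[... 1393 characters left out ...]
_positions': array([ 1.24400894e+00,  4.23130329e-01,  1.62987731e+00,  3.75859308e-05,
        1.08862654e+00, -1.89639052e-02]), 'qvel': array([-5.50286641e-04, -1.60284478e-03,  8.72164049e-05,  1.86018493e-03,
        1.21597440e-03, -1.18540192e-04]), 'effort': array([-3.91224839e-04, -5.57369900e+01, -2.82148594e+01,  3.53580810e-05,
        8.73353001e-04, -2.80832774e-05]), 'eef_pos': array([0.1893065 , 0.5956278 , 0.24230904]), 'eef_rot': array([-1.99732510e-05,  1.53313407e-01,  9.88177615e-01, -1.75874417e-05]), 'contact_force': array([ 0.06859515, -0.34865755, -0.15550246]), 'moment': array([-0.01060533, -0.03118444, -0.00109729]), 'grasp_force': 0.0, 'width': 0.9989993780405292}
```

```bash
python3 - <<'E'
import cv2,numpy as np
t=cv2.imread('pics/top0.png'); s=cv2.imread('pics/scene0.png')
a=cv2.resize(t[220:330,100:300],(800,440)[:2],interpolation=cv2.INTER_CUBIC)
cv2.imwrite('pics/full.png',np.vstack([np.hstack([cv2.resize(s,(400,300)),cv2.resize(t,(400,300))]),np.hstack([cv2.resize(t[230:290,165:265],(400,240),interpolation=2),cv2.resize(t[240:306,425:535],(400,240),interpolation=2)])]))
E
```

```text
(no output)
```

View pics/full.png

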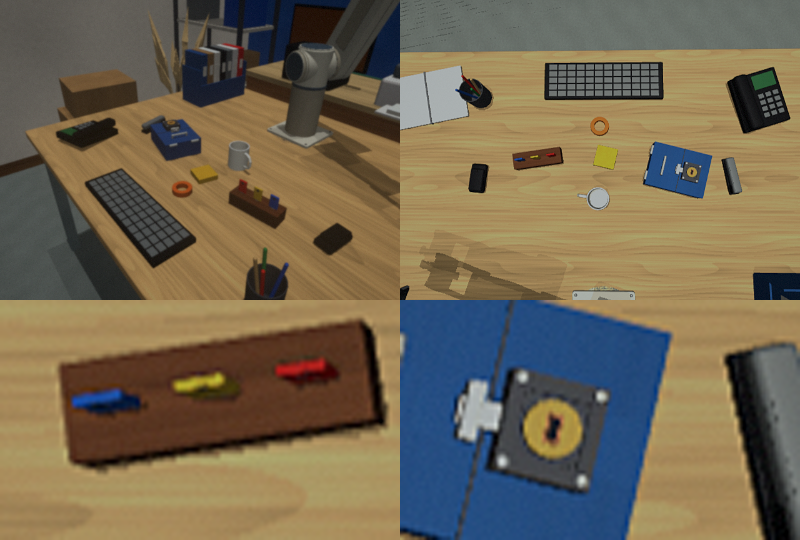

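```bash
cat >> h.py <<'E'
def plane(n,uv,z):
    p,R,t=cam(n); uv=np.atleast_2d(np.asarray(uv,float)); r=np.c_[(uv[:,0]-p['cx'])/p['fx'],(uv[:,1]-p['cy'])/p['fy'],np.ones(len(uv))]@R
    c=-R.T@t; return c+r*((z-c[2])/r[:,2])[:,None]
def proj(n,P):
    p,R,t=cam(n); c=np.atleast_2d(P)@R.T+t; return np.c_[c[:,0]/c[:,2]*p['fx']+p['cx'],c[:,1]/c[:,2]*p['fy']+p['cy']]
def hsvm(im,h0,h1,s0,v0,v1=255):
    h=cv2.cvtColor(im,cv2.COLOR_RGB2HSV); return (h[...,0]>=h0)&(h[...,0]<=h1)&(h[...,1]>=s0)&(h[...,2]>=v0)&(h[...,2]<=v1)
def px(m): return np.argwhere(m)[:,::-1].astype(float)
def rect(P):
    (c,s,a)=cv2.minAreaRect(P[:,:2].astype(np.float32)*1000); return np.round(c,1),np.round(s,1),round(a,1)
E
python3 - <<'E'
from h import *
for n in ['top','scene']:
    z=np.load(n+'0.npz'); im,d=z['im'],z['d']
    def win(m,b):
        o=np.zeros_like(m); o[b[1]:b[3],b[0]:b[2]]=m[b[1]:b[3],b[0]:b[2]]; return o
    B={'top':dict(st=(175,235,262,285),lk=(450,250,490,300)),'scene':dict(st=(360,285,466,370),lk=(240,185,330,260))}[n]
    for k,h0,h1 in [('blue',100,130),('yellow',22,35),('red',-1,4)]:
        m=win(hsvm(im,h0,h1,150,60),B['st']); 
        P=cloud(n,d,m); P=P[(P[:,2]>.05)&(P[:,2]<.095)]
        print(n,k,m.sum(),'mean',P.mean(0).round(4),'rect',rect(P), 'planetop',plane(n,px(m),.089).mean(0).round(4))
    m=win(hsvm(im,15,32,80,70),B['lk']); m=win(m,B['lk'])
    P=plane(n,px(m),.093); print(n,'brass',m.sum(),rect(P)); 
    c,r=cv2.minEnclosingCircle((P[:,:2]*1000).astype(np.float32)); print(c,r,P.mean(0))
    m=np.load(f'{n}_deed_box.npy'); P=cloud(n,d,m); Q=P[(abs(P[:,2]-.07)<.006)]; print('boxtop',len(Q),rect(Q))
    Q=P[(P[:,2]>.083)]; print('case',len(Q),rect(Q),np.median(Q,0))
    # wood
    m=win(np.ones(d.shape,bool),B['st']);P=cloud(n,d,m);Q=P[abs(P[:,2]-.045)<.005];print('stand',len(Q),rect(Q))
E
```

```text
top blue 36 mean [0.5597 0.2893 0.0859] rect (array([560. , 289.9]), array([ 4.2, 27.3]), 7.9) planetop [0.5594 0.2884 0.089 ]
top yellow 53 mean [0.5681 0.2328 0.0812] rect (array([568.7, 234.3]), array([ 5.2, 25.7]), 8.4) planetop [0.567  0.2307 0.089 ]
top red 41 mean [0.5764 0.18   0.0864] rect (array([577. , 179.8]), array([ 5.4, 25.8]), 8.1) planetop [0.5761 0.1796 0.089 ]
top brass 183 (array([ 501.9, -315.3]), array([81.3, 33.3]), 56.6)
(496.7337646484375, -312.219970703125) 41.71173858642578 [ 0.51453344 -0.29593327  0.093     ]
boxtop 5630 (array([ 527.1, -252.8]), array([208.8, 151.7]), 75.9)
case 996 (array([ 524.1, -260.8]), array([127.7,  65.7]), 75.5) [ 0.5197158  -0.28810336  0.08977905]
stand 1687 (array([569.3, 235.3]), array([ 56.6, 170.6]), 8.4)
scene blue 1 mean [0.5629 0.2906 0.0862] rect (array([562.9, 290.6]), array([0., 0.]), 0.0) planetop [0.5659 0.2926 0.089 ]
scene yellow 35 mean [0.5712 0.2394 0.0771] rect (array([570.4, 239.9]), array([ 6.7, 21.7]), 4.0) planetop [0.5852 0.2501 0.089 ]
scene red 69 mean [0.579  0.187  0.0723] rect (array([579.5, 186.1]), array([ 6.1, 21.7]), 7.3) planetop [0.5967 0.202  0.089 ]
scene brass 2609 (array([ 572.5, -175.7]), array([376.8, 242.7]), 52.2)
(569.6031494140625, -179.39337158203125) 220.16343688964844 [ 0.55992736 -0.1453571   0.093     ]
boxtop 1757 (array([ 528.1, -250.3]), array([216.4, 152. ]), 75.6)
case 304 (array([ 524.9, -259.5]), array([130. ,  60.8]), 77.5) [ 0.52290381 -0.28051523  0.08776858]
stand 1488 (array([569.8, 237.9]), array([ 60.9, 171.9]), 8.9)
```

Call:
{"api": "play_rows", "payload": {
  "moves": [
    {"dp":[-37,-15,0],"twist":[0,0,0.1]},
    {"dp":[-75,-30,0],"twist":[0,0,0.2]},
    {"dp":[-112,-45,0],"twist":[0,0,0.3]},
    {"dp":[-150,-60,0],"twist":[0,0,0.4]},
    {"dp":[-187,-75,0],"twist":[0,0,0.5]}
  ],
  "jaw": 0
}}

```text
clock: 1.62
eef_pos: [0.346, 0.4662, 0.2425]
eef_rot: [0.0, 0.395, 0.919, 0.0]
contact_force: [0.5, 0.3, -0.2]
width: 0.498
grasp_force: 0.0
```

```bash
cat >> h.py <<'E'
from scipy.spatial.transform import Rotation as Ro
def to(x,y,z,az):
    s=bot.observe(); q=s['eef_rot']; R=Ro.from_quat([q[1],q[2],q[3],q[0]]).as_matrix()
    yy=np.array([np.cos(az),np.sin(az),0]); T=np.c_[np.cross(yy,[0,0,-1]),yy,[0,0,-1]]
    print('t',round(s['clock'],2),'pos',s['eef_pos'].round(4),'az',np.arctan2(R[1,1],R[0,1]).round(4),'tilt',R[:2,2].round(4),'q',s['joint_positions'].round(2),'w',round(s['width'],3),'g',round(s['grasp_force'],1),'F',np.round(s['contact_force'],1),'M',np.round(s['moment'],2))
    print('dp',(R.T@(np.array([x,y,z])-s['eef_pos'])*1000).round(1),'twist',Ro.from_matrix(R.T@T).as_rotvec().round(3))
E
python3 -c "
from h import *
to(.561,.290,.13,.143)
z=np.load('top0.npz');im=z['im'];h=cv2.cvtColor(im,cv2.COLOR_RGB2HSV)[258:292,452:484]
m=(hsvm(im,12,32,60,60)).astype(np.uint8);w=np.zeros_like(m);w[258:292,452:484]=m[258:292,452:484]
n,l,s,c=cv2.connectedComponentsWithStats(w);print(s,c)
i=1+np.argmax(s[1:,4]);P=plane('top',px(cv2.morphologyEx((l==i).astype(np.uint8),cv2.MORPH_CLOSE,np.ones((9,9)))>0),.093);print(P.mean(0),rect(P),np.ptp(P,0))
"
```

```text
t 1.62 pos [0.346  0.4662 0.2425] az 0.7586 tilt [0.0003 0.0003] q [ 0.91  0.36  1.73 -0.    1.05  0.15] w 0.498 g 0.0 F [ 0.5  0.3 -0.2] M [ 0.06  0.   -0.02]
dp [-275.8   34.8  112.5] twist [ 0.    -0.     0.616]
[[     0      0    640    480 307005]
 [   459    267     16     17    195]] [[319.40665461 239.47744499]
 [466.46153846 275.01025641]]
[ 0.51530133 -0.29542711  0.093     ] (array([ 515.4, -295.4]), array([31. , 33.6]), 88.3) [3.32999957e-02 3.13697034e-02 4.44089210e-16]
```

Call:
{"api": "play_rows", "payload": {
  "moves": [
    {"dp":[-39,5,8],"twist":[0,0,0.12]},
    {"dp":[-78,10,16],"twist":[0,0,0.24]},
    {"dp":[-117,15,25],"twist":[0,0,0.36]},
    {"dp":[-156,20,35],"twist":[0,0,0.48]},
    {"dp":[-195,25,45],"twist":[0,0,0.6]}
  ]
}}

```text
clock: 2.03
eef_pos: [0.4991, 0.3424, 0.1972]
eef_rot: [0.0, 0.649, 0.76, 0.0]
contact_force: [0.8, 0.6, 1.1]
width: 0.497
grasp_force: 0.0
```

```bash
python3 -c "
from h import *
to(.561,.290,.13,.143)"
```

```text
t 2.03 pos [0.4991 0.3424 0.1972] az 0.157 tilt [0.0006 0.0004] q [0.58 0.45 1.71 0.   0.98 0.42] w 0.497 g 0.0 F [0.8 0.6 1.1] M [0.04 0.02 0.02]
dp [-61.5  52.9  67.2] twist [ 0.001 -0.     0.014]
```

Call:
{"api": "play_rows", "payload": {
  "moves": [
    {"dp":[-30,27,20],"twist":[0,0,0.007]},
    {"dp":[-61,53,50],"twist":[0,0,0.014]},
    {"dp":[-61,53,67],"twist":[0,0,0.014]},
    {"dp":[-61,53,67],"twist":[0,0,0.014]}
  ]
}}

```text
clock: 2.37
eef_pos: [0.5595, 0.2887, 0.1257]
eef_rot: [-0.001, 0.654, 0.757, -0.003]
contact_force: [-1.3, -0.8, -0.2]
width: 0.501
grasp_force: 0.0
```

```bash
python3 - <<'E'
from h import *
to(.561,.290,.061,.143)
im,d=bot.read_camera('scene'); np.savez('scene1.npz',im=im,d=d)
c=im[230:360,360:500]; cv2.imwrite('pics/s1.png',cv2.resize(c,(640,594),interpolation=2)[:,:,::-1])
print(proj('scene',[[.561,.290,.069],[.561,.29,.119]]))
E
```

```text
t 2.37 pos [0.5595 0.2887 0.1257] az 0.1454 tilt [-0.0057 -0.0032] q [ 0.46  0.58  1.68 -0.    0.89  0.31] w 0.501 g 0.0 F [-1.3 -0.8 -0.2] M [ 0.02  0.04 -0.01]
dp [ 1.2  2.1 64.7] twist [-0.006  0.002  0.002]
[[437.13146094 320.90125085]
 [440.93102402 298.7370278 ]]
```

View pics/s1.png

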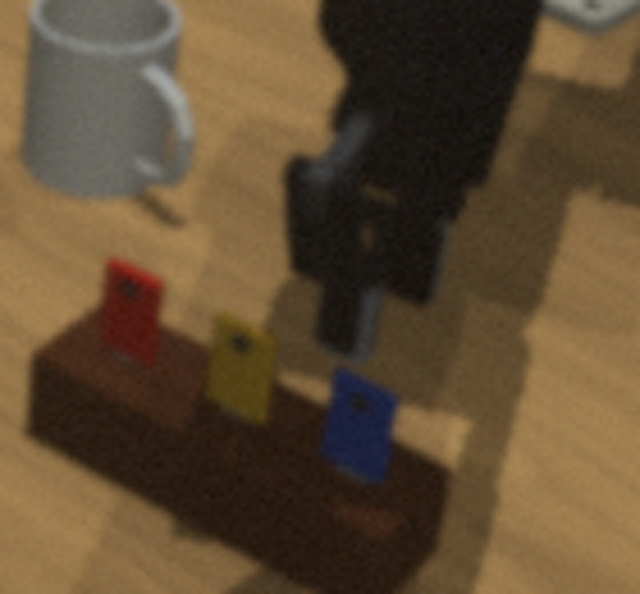

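Call:
{"api": "play_rows", "payload": {
  "moves": [
    {"dp":[2,3,25],"twist":[0,0,0]},
    {"dp":[2,3,45],"twist":[0,0,0]},
    {"dp":[2,3,60],"twist":[0,0,0]},
    {"dp":[2,3,68],"twist":[0,0,0]},
    {"dp":[2,3,68],"twist":[0,0,0]}
  ]
}}

```text
clock: 2.83
eef_pos: [0.5613, 0.2953, 0.0618]
eef_rot: [-0.0, 0.652, 0.758, -0.001]
contact_force: [0.3, -0.8, 1.3]
width: 0.498
grasp_force: 0.0
```

```bash
python3 - <<'E'
from h import *
to(.5615,.291,.062,.143)
E
```

```text
t 2.83 pos [0.5613 0.2953 0.0618] az 0.1502 tilt [-0.0017 -0.0007] q [0.47 0.67 1.69 0.   0.78 0.32] w 0.498 g 0.0 F [ 0.3 -0.8  1.3] M [-0.03  0.02  0.01]
dp [-4.3 -0.4 -0.2] twist [-0.002  0.     0.007]
```

Call:
{"api": "play_rows", "payload": {
  "moves": [
    {"dp":[-4,0,0],"twist":[0,0,0]},
    {"dp":[-4,0,0],"twist":[0,0,-0.007]}
  ]
}}

```text
clock: 3.0
eef_pos: [0.5637, 0.291, 0.0638]
eef_rot: [0.0, 0.65, 0.76, 0.001]
contact_force: [-0.0, 0.3, -0.7]
width: 0.498
grasp_force: 0.0
```

Call:
{"api": "play_rows", "payload": {
  "moves": [
    {"dp":[0,0,0],"twist":[0,0,0]},
    {"dp":[0,0,0],"twist":[0,0,0]},
    {"dp":[0,0,0],"twist":[0,0,0]},
    {"dp":[0,0,0],"twist":[0,0,0]},
    {"dp":[0,0,0],"twist":[0,0,0]}
  ],
  "jaw": 1
}}

```text
clock: 3.42
eef_pos: [0.5617, 0.2906, 0.0631]
eef_rot: [-0.001, 0.65, 0.76, -0.001]
contact_force: [-6.2, 0.4, 9.5]
width: 0.061
grasp_force: 59.0
```

```bash
python3 - <<'E'
from h import *
to(.5615,.291,.062,.143)
E
```

```text
t 3.42 pos [0.5617 0.2906 0.0631] az 0.1557 tilt [-0.0028 -0.0006] q [0.46 0.67 1.7  0.   0.78 0.3 ] w 0.061 g 59.0 F [-6.2  0.4  9.5] M [-0.12  1.25 -0.03]
dp [ 0.4 -0.1  1.1] twist [-0.003  0.     0.013]
```

Call:
{"api": "play_rows", "payload": {
  "moves": [
    {"dp":[0,-1,-15],"twist":[0,0,0]},
    {"dp":[0,-1,-40],"twist":[0,0,0]},
    {"dp":[0,-1,-75],"twist":[0,0,0]},
    {"dp":[0,-1,-110],"twist":[0,0,0]},
    {"dp":[0,-1,-127],"twist":[0,0,0]}
  ]
}}

```text
clock: 3.83
eef_pos: [0.5641, 0.2914, 0.1949]
eef_rot: [0.001, 0.65, 0.76, 0.003]
contact_force: [1.3, 0.6, -0.8]
width: 0.062
grasp_force: 58.6
```

Call:
{"api": "play_rows", "payload": {
  "moves": [
    {"dp":[0,0,0],"twist":[0,0,0]},
    {"dp":[0,0,0],"twist":[0,0,0]}
  ]
}}

```text
clock: 4.0
eef_pos: [0.563, 0.2909, 0.1916]
eef_rot: [0.001, 0.65, 0.76, 0.002]
contact_force: [-0.4, -0.6, -1.6]
width: 0.06
grasp_force: 58.6
```

```bash
python3 - <<'E'
from h import *
to(.5153,-.2954,.19,1.325)
im,d=bot.read_camera('scene'); np.savez('scene2.npz',im=im,d=d)
c=im[200:350,360:500]; cv2.imwrite('pics/s2.png',cv2.resize(c,(560,600),interpolation=2)[:,:,::-1])
E
```

```text
t 4.0 pos [0.563  0.2909 0.1916] az 0.1559 tilt [0.0036 0.0017] q [ 0.46  0.49  1.65 -0.    1.    0.3 ] w 0.06 g 58.6 F [-0.4 -0.6 -1.6] M [ 0.02  0.01 -0.  ]
dp [-5.718e+02 -1.382e+02  4.000e-01] twist [ 4.000e-03  1.000e-03 -1.169e+00]
```

View pics/s2.png

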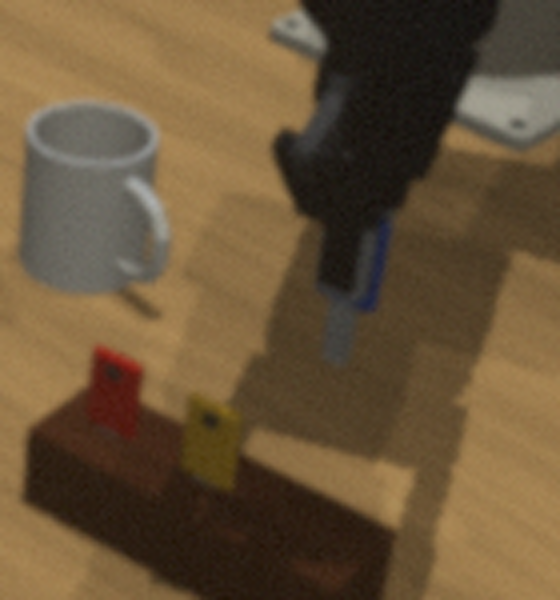

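Call:
{"api": "play_rows", "payload": {
  "moves": [
    {"dp":[-38,-9,0],"twist":[0,0,-0.08]},
    {"dp":[-76,-18,0],"twist":[0,0,-0.16]},
    {"dp":[-114,-27,0],"twist":[0,0,-0.24]},
    {"dp":[-152,-36,0],"twist":[0,0,-0.32]},
    {"dp":[-190,-46,0],"twist":[0,0,-0.4]}
  ]
}}

```text
clock: 4.47
eef_pos: [0.5448, 0.094, 0.1877]
eef_rot: [-0.001, 0.484, 0.875, -0.001]
contact_force: [0.7, -0.0, 0.0]
width: 0.056
grasp_force: 58.7
```

```bash
python3 - <<'E'
from h import *
to(.5153,-.2954,.19,1.325)
E
```

```text
t 4.47 pos [0.5448 0.094  0.1877] az 0.5605 tilt [-0.0029 -0.0005] q [ 0.15  0.39  1.83 -0.    0.92 -0.41] w 0.056 g 58.7 F [ 0.7 -0.   0. ] M [-0.04 -0.05 -0.04]
dp [-314.1 -231.9   -2. ] twist [-0.002 -0.002 -0.765]
```

Call:
{"api": "play_rows", "payload": {
  "moves": [
    {"dp":[-31,-23,0],"twist":[0,0,-0.08]},
    {"dp":[-63,-46,0],"twist":[0,0,-0.16]},
    {"dp":[-94,-70,0],"twist":[0,0,-0.24]},
    {"dp":[-126,-93,0],"twist":[0,0,-0.32]},
    {"dp":[-157,-116,0],"twist":[0,0,-0.4]}
  ]
}}

```text
clock: 4.88
eef_pos: [0.5291, -0.1006, 0.1879]
eef_rot: [-0.001, 0.301, 0.954, -0.0]
contact_force: [0.1, -1.1, -0.3]
width: 0.063
grasp_force: 58.7
```

```bash
python3 - <<'E'
from h import *
to(.5153,-.2954,.19,1.325)
E
```

```text
t 4.88 pos [ 0.5291 -0.1006  0.1879] az 0.9599 tilt [-0.0027  0.0005] q [-0.21  0.37  1.86 -0.    0.91 -1.17] w 0.063 g 58.7 F [ 0.1 -1.1 -0.3] M [-0.01 -0.04 -0.04]
dp [-100.5 -167.5   -2.1] twist [-0.001 -0.003 -0.365]
```

Call:
{"api": "play_rows", "payload": {
  "moves": [
    {"dp":[-20,-33,0],"twist":[0,0,-0.08]},
    {"dp":[-40,-67,0],"twist":[0,0,-0.16]},
    {"dp":[-60,-100,0],"twist":[0,0,-0.24]},
    {"dp":[-80,-134,5],"twist":[0,0,-0.32]},
    {"dp":[-100,-167,15],"twist":[0,0,-0.365]}
  ]
}}

```text
clock: 5.3
eef_pos: [0.5151, -0.2949, 0.1736]
eef_rot: [-0.0, 0.123, 0.992, 0.0]
contact_force: [1.2, -0.0, 0.6]
width: 0.057
grasp_force: 58.7
```

Call:
{"api": "play_rows", "payload": {
  "moves": [
    {"dp":[0,0,8],"twist":[0,0,0]},
    {"dp":[0,0,8],"twist":[0,0,0]},
    {"dp":[0,0,8],"twist":[0,0,0]}
  ]
}}

```text
clock: 5.55
eef_pos: [0.5145, -0.2922, 0.1645]
eef_rot: [-0.002, 0.125, 0.992, 0.001]
contact_force: [-0.2, 0.1, 0.0]
width: 0.062
grasp_force: 58.7
```

```bash
python3 - <<'E'
from h import *
to(.5153,-.2954,.165,1.325)
im,d=bot.read_camera('scene'); np.savez('scene3.npz',im=im,d=d)
im2,d2=bot.read_camera('top'); np.savez('top3.npz',im=im2,d=d2)
a=cv2.resize(im[155:245,240:330],(540,540),interpolation=2); b=cv2.resize(im2[250:300,450:475],(260,520),interpolation=2)
cv2.imwrite('pics/s3.png',a[:,:,::-1])
s=bot.observe()['eef_pos']
print(proj('scene',[s+[0,0,.006-.056],s+[0,0,-.018],[.5153,-.2954,.093]]))
print(proj('top',[s+[0,0,.006-.056],s+[0,0,.026],[.5153,-.2954,.093]]))
E
```

```text
t 5.55 pos [ 0.5145 -0.2922  0.1645] az 1.3196 tilt [-0.0035  0.0024] q [-0.54  0.47  1.76  0.    0.91 -1.86] w 0.062 g 58.7 F [-0.2  0.1  0. ] M [ 0.04  0.01 -0.  ]
dp [-1.5 -2.9 -0.5] twist [ 0.001 -0.004 -0.005]
[[273.3781258  186.60583579]
 [272.89470796 175.12829813]
 [273.01505376 194.11502999]]
[[467.43303883 274.14570826]
 [477.44889407 271.6926898 ]
 [466.50870481 274.99669586]]
```

View pics/s3.png

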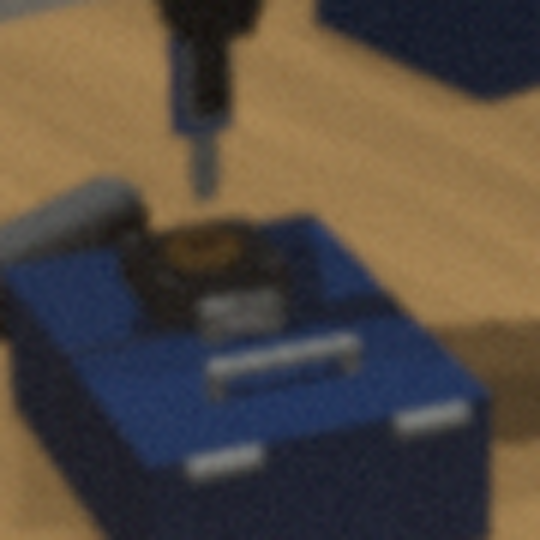

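Call:
{"api": "play_rows", "payload": {
  "moves": [
    {"dp":[-1,-3,5],"twist":[0,0,-0.005]},
    {"dp":[-1,-3,12],"twist":[0,0,-0.005]},
    {"dp":[-1,-3,16],"twist":[0,0,-0.005]},
    {"dp":[-1,-3,16],"twist":[0,0,-0.005]}
  ]
}}

```text
clock: 5.98
eef_pos: [0.5156, -0.2952, 0.1492]
eef_rot: [-0.001, 0.122, 0.993, 0.0]
contact_force: [-0.3, -0.2, -0.0]
width: 0.065
grasp_force: 58.7
```

```bash
python3 - <<'E'
from h import *
z=np.load('scene3.npz');im=z['im']
w=np.zeros(im.shape[:2],np.uint8);b=hsvm(im,8,32,90,35);w[190:205,262:286]=b[190:205,262:286]
n,l,s,c=cv2.connectedComponentsWithStats(w);print(s[1:],c[1:])
to(.516,-.295,.1111,1.325)
im,d=bot.read_camera('scene')
a=cv2.resize(im[155:215,240:310],(700,600),interpolation=2)
cv2.imwrite('pics/s4.png',a[:,:,::-1])
s=bot.observe()['eef_pos']
print(proj('scene',[s+[0,0,-.05],[.516,-.295,.093]]))
E
```

```text
[[263 190  23  11 159]] [[272.87421384 194.14465409]]
t 5.98 pos [ 0.5156 -0.2952  0.1492] az 1.3267 tilt [-0.0016  0.001 ] q [-0.54  0.5   1.76  0.    0.88 -1.87] w 0.065 g 58.7 F [-0.3 -0.2 -0. ] M [-0.    0.05  0.03]
dp [-0.4  0.3 38.1] twist [ 0.001 -0.002  0.002]
[[272.73760799 191.84956543]
 [272.88131529 194.23531937]]
```

View pics/s4.png

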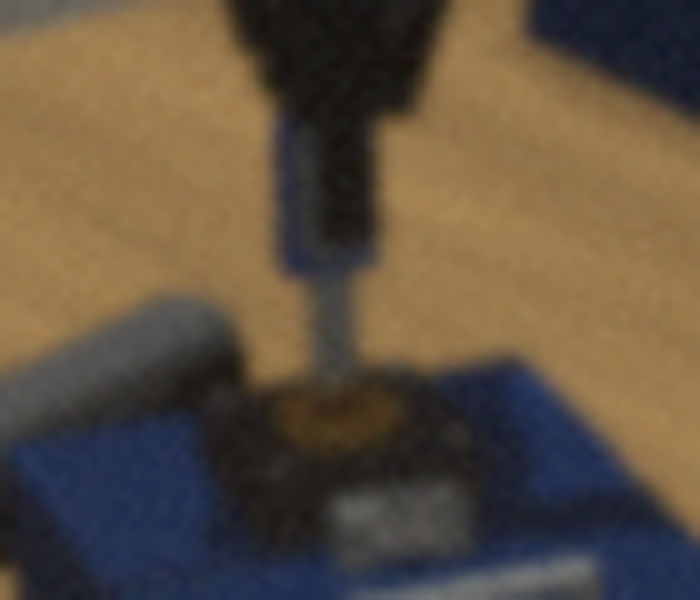

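Call:
{"api": "play_rows", "payload": {
  "moves": [
    {"dp":[0,0.5,3],"twist":[0,0,0]},
    {"dp":[0,0.5,6],"twist":[0,0,0]},
    {"dp":[0,0.5,8],"twist":[0,0,0]},
    {"dp":[0,0.5,10],"twist":[0,0,0]},
    {"dp":[0,0.5,10],"twist":[0,0,0]}
  ]
}}

```text
clock: 6.45
eef_pos: [0.516, -0.2955, 0.1399]
eef_rot: [-0.0, 0.122, 0.993, 0.0]
contact_force: [0.7, 0.2, -0.6]
width: 0.063
grasp_force: 58.7
```

```bash
python3 - <<'E'
from h import *
to(.516,-.295,.1111,1.325)
E
```

```text
t 6.45 pos [ 0.516  -0.2955  0.1399] az 1.3259 tilt [-0.0006  0.0003] q [-0.54  0.51  1.76 -0.    0.87 -1.87] w 0.063 g 58.7 F [ 0.7  0.2 -0.6] M [-0.    0.03  0.09]
dp [ 0.1  0.5 28.8] twist [ 0.    -0.001  0.001]
```

Call:
{"api": "play_rows", "payload": {
  "moves": [
    {"dp":[0,0,2],"twist":[0,0,0]},
    {"dp":[0,0,4],"twist":[0,0,0]},
    {"dp":[0,0,5],"twist":[0,0,0]},
    {"dp":[0,0,5],"twist":[0,0,0]}
  ]
}}

```text
clock: 6.78
eef_pos: [0.5161, -0.2956, 0.135]
eef_rot: [-0.0, 0.122, 0.993, 0.0]
contact_force: [-0.4, -0.1, -1.2]
width: 0.066
grasp_force: 58.8
```

```bash
python3 - <<'E'
from h import *
to(.516,-.295,.1111,1.325)
E
```

```text
t 6.78 pos [ 0.5161 -0.2956  0.135 ] az 1.326 tilt [-0.0004  0.0002] q [-0.54  0.52  1.77 -0.    0.86 -1.87] w 0.066 g 58.8 F [-0.4 -0.1 -1.2] M [-0.03  0.01 -0.01]
dp [ 0.2  0.5 23.9] twist [ 0.    -0.     0.001]
```

Call:
{"api": "play_rows", "payload": {
  "moves": [
    {"dp":[0,0,3],"twist":[0,0,0]},
    {"dp":[0,0,6],"twist":[0,0,0.04]},
    {"dp":[0,0,8],"twist":[0,0,-0.04]},
    {"dp":[0,0,10],"twist":[0,0,0.04]},
    {"dp":[0,0,10],"twist":[0,0,0]}
  ]
}}

```text
clock: 7.2
eef_pos: [0.516, -0.2956, 0.1253]
eef_rot: [-0.0, 0.124, 0.992, 0.0]
contact_force: [-0.8, 0.5, 0.2]
width: 0.059
grasp_force: 58.8
```

```bash
python3 - <<'E'
from h import *
to(.516,-.295,.1111,1.325)
E
```

```text
t 7.2 pos [ 0.516  -0.2956  0.1253] az 1.3223 tilt [-0.0005  0.0002] q [-0.54  0.53  1.77 -0.    0.84 -1.86] w 0.059 g 58.8 F [-0.8  0.5  0.2] M [-0.    0.21 -0.01]
dp [ 0.2  0.5 14.2] twist [ 0.    -0.001 -0.003]
```

Call:
{"api": "play_rows", "payload": {
  "moves": [
    {"dp":[0,0,3],"twist":[0,0,0]},
    {"dp":[0,0,6],"twist":[0,0,0.04]},
    {"dp":[0,0,8],"twist":[0,0,-0.04]},
    {"dp":[0,0,10],"twist":[0,0,0.04]},
    {"dp":[0,0,10],"twist":[0,0,0]}
  ]
}}

```text
clock: 7.62
eef_pos: [0.5159, -0.2955, 0.1149]
eef_rot: [-0.0, 0.124, 0.992, 0.0]
contact_force: [-0.5, 0.2, -2.7]
width: 0.061
grasp_force: 58.3
```

```bash
python3 - <<'E'
from h import *
to(.516,-.295,.1111,1.325)
im,d=bot.read_camera('scene')
a=cv2.resize(im[155:215,240:310],(700,600),interpolation=2)
cv2.imwrite('pics/s5.png',a[:,:,::-1])
E
```

```text
t 7.62 pos [ 0.5159 -0.2955  0.1149] az 1.3222 tilt [-0.0006  0.0003] q [-0.54  0.55  1.77 -0.    0.82 -1.86] w 0.061 g 58.3 F [-0.5  0.2 -2.7] M [-0.07  0.05 -0.03]
dp [0.1 0.5 3.8] twist [ 0.    -0.001 -0.003]
```

View pics/s5.png

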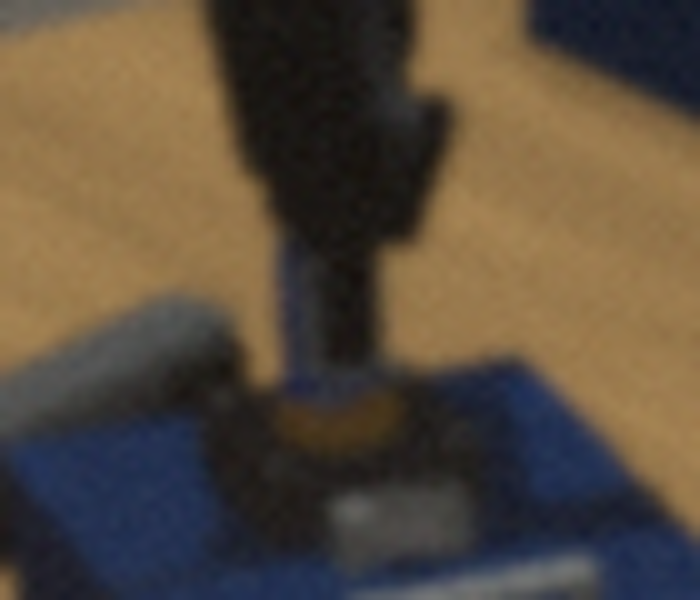

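Call:
{"api": "play_rows", "payload": {
  "moves": [
    {"dp":[0,0,2],"twist":[0,0,0.04]},
    {"dp":[0,0,3],"twist":[0,0,-0.04]},
    {"dp":[0,0,4],"twist":[0,0,0]},
    {"dp":[0,0,4],"twist":[0,0,0]}
  ]
}}

```text
clock: 8.0
eef_pos: [0.516, -0.2956, 0.1112]
eef_rot: [-0.0, 0.123, 0.992, 0.0]
contact_force: [-2.2, 0.7, -1.1]
width: 0.061
grasp_force: 58.7
```

Call:
{"api": "play_rows", "payload": {
  "moves": [
    {"dp":[0,0,0.5],"twist":[0,0,0.03]},
    {"dp":[0,0,1],"twist":[0,0,-0.03]},
    {"dp":[0,0,1],"twist":[0,0,0]}
  ]
}}

```text
clock: 8.25
eef_pos: [0.5161, -0.2956, 0.1109]
eef_rot: [-0.0, 0.12, 0.993, 0.0]
contact_force: [-2.7, 1.3, 8.8]
width: 0.063
grasp_force: 60.1
```

```bash
python3 - <<'E'
from h import *
to(.516,-.295,.1111,1.325)
E
```

```text
t 8.25 pos [ 0.5161 -0.2956  0.1109] az 1.3294 tilt [-0.0004  0.0001] q [-0.54  0.55  1.78 -0.    0.81 -1.87] w 0.063 g 60.1 F [-2.7  1.3  8.8] M [0.3  0.63 0.01]
dp [ 0.2  0.6 -0.2] twist [-0.    -0.     0.004]
```

Call:
{"api": "play_rows", "payload": {
  "moves": [
    {"dp":[0,0,1],"twist":[0,0,0.03]},
    {"dp":[0,0,1],"twist":[0,0,-0.03]},
    {"dp":[0,0,1],"twist":[0,0,0]}
  ]
}}

```text
clock: 8.5
eef_pos: [0.5161, -0.2957, 0.1108]
eef_rot: [-0.0, 0.12, 0.993, -0.0]
contact_force: [-5.8, 2.7, 15.9]
width: 0.068
grasp_force: 61.3
```

```bash
python3 - <<'E'
from h import *
to(.516,-.295,.1111,1.325-1.8)
E
```

```text
t 8.5 pos [ 0.5161 -0.2957  0.1108] az 1.3293 tilt [-0.0001 -0.0001] q [-0.54  0.55  1.78 -0.    0.81 -1.87] w 0.068 g 61.3 F [-5.8  2.7 15.9] M [ 0.46  1.05 -0.01]
dp [ 0.3  0.6 -0.3] twist [-0.     0.     1.804]
```

Call:
{"api": "play_rows", "payload": {
  "moves": [
    {"dp":[0,0,-0.4],"twist":[0,0,0.1]},
    {"dp":[0,0,-0.4],"twist":[0,0,0.2]},
    {"dp":[0,0,-0.4],"twist":[0,0,0.3]},
    {"dp":[0,0,-0.4],"twist":[0,0,0.4]},
    {"dp":[0,0,-0.4],"twist":[0,0,0.5]}
  ]
}}

```text
clock: 8.92
eef_pos: [0.5159, -0.2958, 0.1108]
eef_rot: [-0.0, 0.366, 0.931, -0.0]
contact_force: [-6.1, 1.7, 11.8]
width: 0.06
grasp_force: 60.7
```

```bash
python3 - <<'E'
from h import *
to(.516,-.295,.1111,1.325-1.8)
E
```

```text
t 8.92 pos [ 0.5159 -0.2958  0.1108] az 0.8217 tilt [-0.0005 -0.0002] q [-0.54  0.55  1.78 -0.    0.81 -1.36] w 0.06 g 60.7 F [-6.1  1.7 11.8] M [0.28 1.01 0.02]
dp [ 0.5  0.6 -0.3] twist [-1.000e-03  0.000e+00  1.297e+00]
```

Call:
{"api": "play_rows", "payload": {
  "moves": [
    {"dp":[0,0,0],"twist":[0,0,0.1]},
    {"dp":[0,0,0],"twist":[0,0,0.2]},
    {"dp":[0,0,0],"twist":[0,0,0.3]},
    {"dp":[0,0,0],"twist":[0,0,0.4]},
    {"dp":[0,0,0],"twist":[0,0,0.5]}
  ]
}}

```text
clock: 9.33
eef_pos: [0.5158, -0.2958, 0.1108]
eef_rot: [-0.0, 0.585, 0.811, -0.0]
contact_force: [-6.6, 1.2, 12.8]
width: 0.062
grasp_force: 60.7
```

Call:
{"api": "play_rows", "payload": {
  "moves": [
    {"dp":[0,0,0],"twist":[0,0,0.1]},
    {"dp":[0,0,0],"twist":[0,0,0.2]},
    {"dp":[0,0,0],"twist":[0,0,0.3]},
    {"dp":[0,0,0],"twist":[0,0,0.4]},
    {"dp":[0,0,0],"twist":[0,0,0.5]}
  ]
}}

```text
clock: 9.75
eef_pos: [0.5157, -0.2957, 0.1108]
eef_rot: [-0.0, 0.767, 0.641, -0.0]
contact_force: [-5.2, 2.2, 12.7]
width: 0.061
grasp_force: 60.7
```

```bash
python3 - <<'E'
from h import *
to(.516,-.295,.1111,1.325-1.75)
E
```

```text
t 9.75 pos [ 0.5157 -0.2957  0.1108] az -0.1782 tilt [-0.001  -0.0001] q [-0.54  0.55  1.78 -0.    0.81 -0.36] w 0.061 g 60.7 F [-5.2  2.2 12.7] M [0.24 1.16 0.04]
dp [ 0.8  0.2 -0.3] twist [-0.001  0.     0.247]
```

Call:
{"api": "play_rows", "payload": {
  "moves": [
    {"dp":[0,0,0],"twist":[0,0,0.06]},
    {"dp":[0,0,0],"twist":[0,0,0.12]},
    {"dp":[0,0,0],"twist":[0,0,0.18]},
    {"dp":[0,0,0],"twist":[0,0,0.18]}
  ]
}}

```text
clock: 10.08
eef_pos: [0.516, -0.2957, 0.1109]
eef_rot: [-0.0, 0.821, 0.57, -0.0]
contact_force: [-4.4, 1.8, 12.3]
width: 0.066
grasp_force: 60.6
```

```bash
python3 - <<'E'
from h import *
to(.516,-.295,.1111,1.325-1.75)
E
```

```text
t 10.08 pos [ 0.516  -0.2957  0.1109] az -0.3566 tilt [-0.0002 -0.0001] q [-0.54  0.55  1.78 -0.    0.81 -0.18] w 0.066 g 60.6 F [-4.4  1.8 12.3] M [0.41 0.85 0.01]
dp [ 0.7 -0.3 -0.2] twist [-0.     0.     0.068]
```

Call:
{"api": "play_rows", "payload": {
  "moves": [
    {"dp":[0,0,0],"twist":[0,0,0.05]},
    {"dp":[0,0,0],"twist":[0,0,0.09]},
    {"dp":[0,0,0],"twist":[0,0,0.09]}
  ]
}}

```text
clock: 10.33
eef_pos: [0.5162, -0.2957, 0.1109]
eef_rot: [0.0, 0.846, 0.534, -0.0]
contact_force: [-4.6, 2.2, 12.4]
width: 0.06
grasp_force: 60.5
```

```bash
python3 - <<'E'
from h import *
to(.516,-.295,.1111,1.325-1.75)
im,d=bot.read_camera('scene'); im2,d2=bot.read_camera('top')
a=cv2.resize(im[165:225,240:300],(500,500),interpolation=2);b=cv2.resize(im2[240:300,440:476],(300,500),interpolation=2)
cv2.imwrite('pics/s6.png',np.hstack([a,b])[:,:,::-1])
to(.516,-.295,.1111,1.325-1.75)
E
```

```text
t 10.33 pos [ 0.5162 -0.2957  0.1109] az -0.4453 tilt [-0.0001 -0.0002] q [-0.54  0.55  1.78 -0.    0.81 -0.09] w 0.06 g 60.5 F [-4.6  2.2 12.4] M [0.37 0.77 0.1 ]
dp [ 0.6 -0.4 -0.2] twist [ 0.    0.   -0.02]
t 10.43 pos [ 0.5162 -0.2957  0.1108] az -0.4433 tilt [-0.0001 -0.0002] q [-0.54  0.55  1.78 -0.    0.81 -0.1 ] w 0.062 g 60.5 F [-3.7  2.4 12.1] M [0.4  0.83 0.1 ]
dp [ 0.6 -0.4 -0.3] twist [ 0.     0.    -0.018]
```

View pics/s6.png

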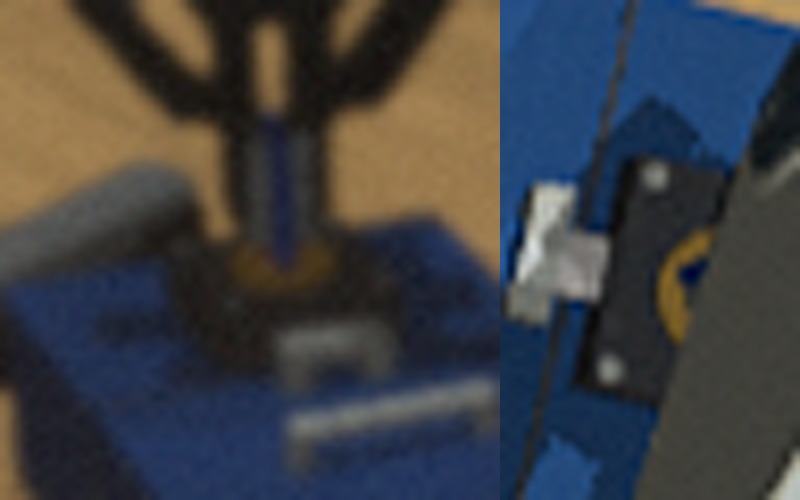

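Call:
{"api": "play_rows", "payload": {
  "moves": [
    {"dp":[0,0,0],"twist":[0,0,0.05]},
    {"dp":[0,0,0],"twist":[0,0,0.05]},
    {"dp":[0,0,0],"twist":[0,0,0.05]}
  ]
}}

```text
clock: 10.68
eef_pos: [0.5161, -0.2957, 0.1108]
eef_rot: [0.0, 0.858, 0.513, -0.0]
contact_force: [-5.0, 2.3, 12.1]
width: 0.063
grasp_force: 60.6
```

```bash
python3 - <<'E'
from h import *
to(.516,-.295,.1111,1.325-1.75)
E
```

```text
t 10.68 pos [ 0.5161 -0.2957  0.1108] az -0.4928 tilt [-0.0002 -0.0003] q [-0.54  0.55  1.78 -0.    0.81 -0.05] w 0.063 g 60.6 F [-5.   2.3 12.1] M [0.41 0.85 0.33]
dp [ 0.5 -0.4 -0.3] twist [-0.     0.    -0.068]
```

```bash
python3 -c "
from rig import bot
print(bot.job_done())"
```

```text
the job is handed in; nothing more can be done
None
```

I pushed the blue key fully home, turned it clockwise to its stop and handed the job in while still gripping it there. The moment at the stop was about 0.33 N m, and the last picture appears to show the bolt drawn; the hand-in returned no verdict.

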